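# Shut the spice cupboard and hold a clip open over its recipe card

### The job

Push the little cupboard's door shut until its catch seats. Then squeeze the steel spring clip off the raised tab of the jar rack's front lip and bring it, jaws pointing down, over the middle of the top edge of the recipe card that stands on the door, so that I can slip a note in beside the card. Finish while still holding the clip there, spread wide open with one jaw well down on each side of the card and touching neither the card nor the cupboard; leave the tray, the wooden spoon and the loose jar alone.

Things in the scene. Friction and masses are not known exactly. Their poses are not given: they have to be found in the camera images.
- cupboard: White box cupboard, fixed: 150 deep (x), 260 wide (y), 160 high, top clear, open front closed by the door. Origin on the work surface under the middle of its front plane; x points into the cupboard (away from the robot), y left, z up. The door is 250 wide, 144 high (8 to 152 above the work surface), 12 thick, hinged upright on its left (+y) edge, opening to the robot.
- door (a joint): Opening angle of the wooden door (rad): 0 shut, grows as it swings out to the robot, up to 1.3. Sprung ball catch: from about 0.06 to 0.03 it pushes the door back out; pushed past 0.03 the door is drawn to 0 and held. That takes about 5 N near the free edge; else the hinge is light and stays where left.
- door_hinge (a point): On the hinge axis, level with the door's top edge, in mid thickness. Axes turn with the door: -y along the door to its free edge, x through it from outer to inner face, z up.
- door_push (a point): Point on the door's outer face, 210 from the hinge axis, 25 below the top edge: good to push, clear of the card. Turns with the door (axes as door_hinge). Below it a round knob 22 across stands 28 off the face, 225 from the hinge, centre 68 above the work surface.
- card_edge (a point): Middle of the top edge, in mid thickness, of the stiff brown recipe card: 3 thick, 90 wide, standing 50 above the door's top edge (top 202 above the work surface), fixed in the door's mid thickness, centred 75 from the hinge axis, its foot in an aluminium channel 10 thick, 100 long, 12 high. x through the card (away from the robot with the door shut), y along the edge to the left, z up.
- rack: White jar rack, fixed: 200 deep, 270 wide, two stepped tiers with eight jars (tops below 135, nearest 85 behind the lip), front lip 5 thick, 42 high with a raised tab 60 wide, 5 thick, 85 high. A steel sieve is clamped to the lip 150 left of the tab, up to 180 high. Origin on the work surface under the tab's middle; x away from the robot across the lip, y left along it.
- clip: Steel spring clip, 60 g, straddling the tab, jaws down, tails up: two mirrored sheet halves (+x, -x) about a 12 mm spring barrel on the pivot. Origin on the pivot, mid width, 91 above the work surface while parked; y along pivot and tab, z up, x across the jaws. Jaws 44 wide reach 40 below the pivot; tails 30 wide reach 43 above it, leaning apart, 42 over their tops while parked.
- clip_jaw (a joint): Angle between the clip's halves (rad): 0 jaws meet, 0.12 parked, 0.6 fully open (stop). Squeezing the tails together along x opens it: 30 mm above the pivot takes 4 N to start, 9 N to hold fully open. Then the tails are parallel, 21 mm over their outer faces; jaw tips 24 mm apart, 39 below the pivot (33 below the barrel). Squeezed evenly, each half turns equally.
- jaw_far (a point): Inner side of the tip of the clip's +x jaw (the far one while parked), mid width.
- jaw_near (a point): Inner side of the tip of the clip's -x jaw (the near one while parked), mid width.
- tray: Round aluminium tray 140 across, 14 high, lying loose to the right of the cupboard; bystander. Origin under its centre.
- spoon: Wooden spoon 200 long lying loose; bystander. Origin under the middle of its length.
- jar: Small jar with twist cap, 42 across, 62 high, standing loose in front, between cupboard and rack; bystander. Origin under its centre, z up.

How it is judged:
By the outcome, as a careful person would: the job done as asked, in the order asked, and still so for the second after the job is handed in, while the arm keeps its last pose, push and grip.
It also fails if it takes over 58 s, if anything falls off the work surface, if the arm or the gripper's body presses on something with over 40 N, if the wrist force passes 120 N, or if a joint passes its speed limit or range.

### The arm

A 6-joint arm with a two-finger parallel gripper is mounted at the origin on the work surface. World frame = base frame: x ahead of the robot, y to its left, z up, the work surface at z = 0. Lengths are in m, angles in rad, forces in N, time in s.
With the tool pointing down it reaches from about 0.325 to 0.775 m from the base axis. Payload 5.5 kg.
Tool frame: the origin (TCP) lies between the finger pads; the fingertips stand 8 mm ahead of it and the grasp point (between the pads) lies 11 mm behind it (tcp_to_tips is the distance from the TCP to the fingertips, in m); z points along the fingers, y is the line along which they close (so a half turn about z gives the same grasp; the last joint's range is limited). The gripper opens to 88 mm and grips with 3 to 60 N. Pads are 20 mm wide; open, the fingers measure 115 mm over their backs; the gripper's body (75 mm by 178 mm) begins 61 mm behind the grasp point.
Start: joints at [-0.057, 0.091, 1.231, -0, 1.82, -0.057], TCP at [0.6, -0, 0.231] pointing down, gripper open.
Joint ranges: [-2.87, 2.87], [-0.86, 2.18], [0.17, 2.46], [-1.51, 4.65], [0.06, 2.69], [-2.65, 2.65]. Speed limits (rad/s): [2.57, 2.57, 3.01, 3.14, 3.14, 3.14].

### API

Orientations are given as a unit quaternion [w, x, y, z].
In Python, from bench import * gives the robot as it stands. Calls block until the motion is done:
- move_to(position, orientation): joint-space move of the TCP to a pose.
- move_l(position, speed=0.15, orientation=None): straight line of the TCP; orientation=None keeps the orientation; speed is the mean speed in m/s.
- movej(angles): joint-space move.
- gripper_open() and close(): open the fingers fully, or close them until they stop; the grip force is fixed at half the most.
- hold(seconds).
- inverse_kinematics(position, orientation): joint angles nearest the present ones, or None.
- state(): the state.
- get_image(name): name is "scene" or "side" or "wrist"; returns a dict with "frame" (420x560x3 uint8, blue, green, red), "depth" (420x560 float32, m along the optical axis (not along the pixel's ray), 0 where there is no reading), "camera_matrix" (3x3 intrinsics, pixels), "k1" (the pictures are not rectified: a ray, as slopes to the right and down, at radius r is drawn at 1 + k1 r^2 times it, then the intrinsics apply), "view" (4x4, takes a point from world to camera coordinates). Camera axes: x right, y up, looking along -z (the intrinsics and any distortion apply to the point x, -y, -z); pixel columns grow to the right and rows downward; lengths in m; the calibration is good to about 2 mm. A picture is of the moment at which its call begins.
A pose or a line that the arm cannot do raises IKError and nothing moves.
- job_done(): hands the job in; it is judged then, once.
The state is a dict: "time": time; "joint_pos": joint angles; "dq": joint speeds; "joint_torque": joint torques, N m; "ee_pos": TCP position; "ee_rot": TCP orientation; "ft_force": force on the tool from outside, world axes, zero at the start; "moment": the same for the moment, N m; "finger_gap": finger opening in m; "finger_force": force on a finger pad.
Only numpy, scipy, OpenCV 4.12 (cv2) and the standard library are available. Lean on these libraries where they do the work, as an engineer would, in place of code of your own. Each camera call takes 0.05 s, during which the arm holds its last target. There are 200 camera calls.

## Working session

There is one attempt and no reset: what is moved stays moved. The work goes in short steps, each a Python script; the robot and the scene stay as the last script left them, time stands still between calls to the robot, and variables do not carry over. Pictures are saved under pics/ and viewed, at most 10 in all, crops included, and the job is handed in when it is done.

```bash
ls; mkdir -p pics; cat > h.py <<'E'
from bench import *
import numpy as np, cv2
from scipy.spatial.transform import Rotation as R
def cam(n,save=None):
    im=get_image(n)
    if save: cv2.imwrite('pics/'+save,im['frame'])
    return im
def cloud(im):
    """world point for each pixel (HxWx3), nan where no depth"""
    d=im['depth'];h,w=d.shape;K=im['camera_matrix'];k1=float(im['k1'])
    u,v=np.meshgrid(np.arange(w),np.arange(h))
    p=cv2.undistortPoints(np.stack([u,v],-1).reshape(-1,1,2).astype(float),np.array(K,float),np.array([k1,0,0,0.])).reshape(h,w,2)
    c=np.stack([p[...,0]*d,-p[...,1]*d,-d,np.ones_like(d)],-1)
    P=(c@np.linalg.inv(im['view']).T)[...,:3]
    P[d<=0]=np.nan
    return P
def quat(r): 
    q=r.as_quat(); return [q[3],q[0],q[1],q[2]]
E
python3 - <<'E'
from h import *
s=state();print(s)
a=cam('scene','a.png');b=cam('side','b.png');w=cam('wrist')
np.savez('first.npz',a=cloud(a),b=cloud(b),fa=a['frame'],fb=b['frame'],w=cloud(w))
for i in(a,b,w): print(i['camera_matrix'],i['k1'],np.linalg.inv(i['view'])[:3,3], (i['depth']>0).mean())
cv2.imwrite('pics/w.png',w['frame'])
E
```

```text
pics
{'time': 0.0, 'joint_pos': array([-5.67048239e-02,  9.18587030e-02,  1.23188244e+00,  3.67205544e-05,
        1.81979435e+00, -5.67230889e-02]), 'dq': array([-0.00086886, -0.00157713,  0.00111268, -0.0013928 ,  0.00012087,
        0.0005615 ]), 'joint_torque': array([-3.13584051e-04, -4.46447504e+01, -4.06449509e+01,  6.96761138e-02,
        2.93726998e-02, -1.50731516e-04]), 'ee_pos': array([5.99719512e-01, 2.34176830e-05, 2.29508905e-01]), 'ee_rot': array([-7.36579226e-04,  7.07096803e-01,  7.07116092e-01, -6.33577481e-04]), 'ft_force': array([ 0.06852408,  0.06458507, -0.62418738]), 'moment': array([-0.01222526,  0.0174415 , -0.04633496]), 'finger_force': 0.0, 'finger_gap': 0.08800840301105406}
[[492.00858708   0.         274.50786178]
 [  0.         492.00858708 214.45670972]
 [  0.           0.           1.        ]] -0.00053834981449387 [ 1.45015852 -0.39062494  0.8417511 ] 0.9959991496598639
[[491.32531467   0.         281.05343918]
 [  0.         491.32531467 203.13327235]
 [  0.           0.           1.        ]] 0.029164083608303 [-0.07563104 -0.9762404   1.17671007] 0.9960926870748299
[[290.90459497   0.         280.60001483]
 [  0.         290.90459497 202.74407846]
 [  0.           0.           1.        ]] -0.04990255263694034 [0.60074104 0.07914892 0.3832755 ] 0.9960714285714286
```

View pics/a.png

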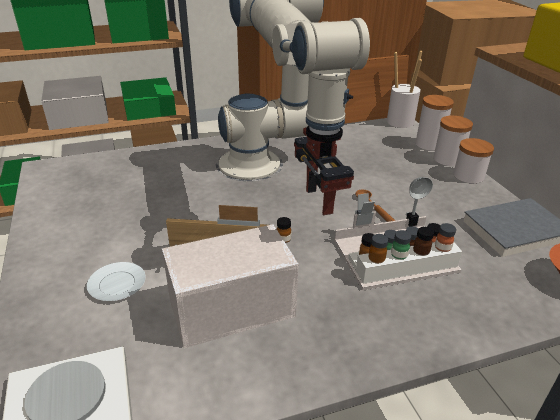

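View pics/b.png

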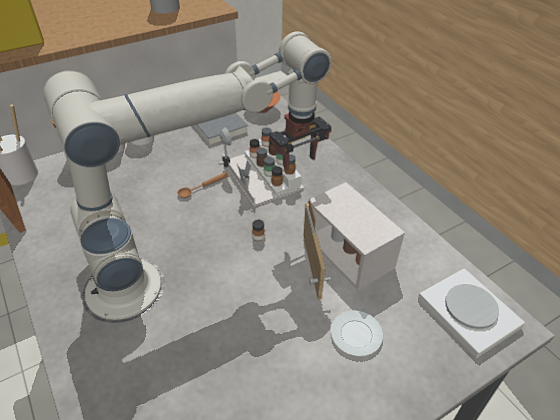

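The scene view looks at the robot from behind the cupboard: cupboard top at about (228,258), brown card at (238,213) above the door, clip at (364,207) on the rack tab, and jar at (284,229). In the side view the door stands partly open at (314,248), with the jar at (258,230), clip near (240,175), sieve at (226,140) and tray at (357,334).

```bash
python3 - <<'E'
from h import *
f=np.load('first.npz')
def rect(P,n):
    r=cv2.minAreaRect((P[:,:2]*1000).astype(np.float32)); print(n,len(P),np.round(r[0],1),np.round(r[1],1),round(r[2],1)); return r
for k in 'ab':
    P=f[k];F=f['f'+k];hsv=cv2.cvtColor(F,cv2.COLOR_BGR2HSV)
    print(k)
    def reg(u0,v0,u1,v1,z0,z1,m=None):
        q=P[v0:v1,u0:u1]; ok=(q[...,2]>z0)&(q[...,2]<z1)
        if m is not None: ok&=m[v0:v1,u0:u1]
        return q[ok]
    brown=(hsv[...,0]<25)&(hsv[...,1]>70)
    box=dict(a=(130,190,300,340),b=(290,170,410,310))[k]
    lo=reg(*box,.152,.168,~brown); rect(lo,'cuptop'); print(np.median(lo[:,2]))
    T=reg(*box,.165,.21,brown); r=rect(T,'card');print(T.min(0),T.max(0))
    D=reg(*box,.02,.15,brown); rect(D,'door'); print(D.min(0),D.max(0))
    D=reg(*box,.142,.156,brown); rect(D,'doortop'); print(D.min(0),D.max(0))
    box=dict(a=(325,175,400,270),b=(215,120,300,200))[k]
    C=reg(*box,.07,.2); 
    for p in C[::max(1,len(C)//1)][:0]: print(p)
    # list pixels of tall stuff
    np.save('tall_%s.npy'%k,C)
    H=np.histogram2d(C[:,0],C[:,1],bins=[np.arange(.3,.9,.02),np.arange(-.3,.5,.02)])
    for i,j in np.argwhere(H[0]>6):
        c=C[(np.digitize(C[:,0],H[1])==i+1)&(np.digitize(C[:,1],H[2])==j+1)]
        print(round(H[1][i],2),round(H[2][j],2),len(c),c[:,2].min().round(3),c[:,2].max().round(3))
for k,b in dict(a=(345,180,385,235),b=(215,150,265,205)).items():
    u0,v0,u1,v1=b
    cv2.imwrite(f'pics/c{k}.png',cv2.resize(f['f'+k][v0:v1,u0:u1],None,fx=8,fy=8,interpolation=cv2.INTER_CUBIC))
a=cv2.imread('pics/ca.png');b=cv2.imread('pics/cb.png');h=max(a.shape[0],b.shape[0])
cv2.imwrite('pics/cab.png',np.hstack([cv2.copyMakeBorder(x,0,h-x.shape[0],0,0,0) for x in(a,b)]))
E
```

```text
a
cuptop 6143 [ 609.3 -229. ] [239.2 260.8] 2.6
0.16086022631592112
card 522 [ 534.4 -175. ] [89.7 10.4] 66.0
[ 0.51454695 -0.21672476  0.16513229] [ 0.55540224 -0.13411001  0.20550036]
door 1196 [ 500.4 -168.1] [110.5 329.3] 6.4
[ 0.43071722 -0.33714749  0.02408948] [ 0.55303583 -0.00908731  0.14999359]
doortop 478 [ 514.1 -227.1] [237.6  17.4] 66.0
[ 0.45769905 -0.33714749  0.14200521] [ 0.56114111 -0.11661241  0.15544117]
0.46 0.16 8 0.118 0.134
0.46 0.18 10 0.12 0.135
0.48 0.14 19 0.071 0.097
0.48 0.16 86 0.083 0.137
0.48 0.18 37 0.113 0.138
0.5 0.14 22 0.071 0.098
0.5 0.16 115 0.07 0.135
0.5 0.18 89 0.07 0.135
0.5 0.2 14 0.071 0.088
0.58 0.12 14 0.089 0.095
0.58 0.14 14 0.089 0.094
0.58 0.18 9 0.09 0.093
0.58 0.2 7 0.089 0.092
0.6 0.12 72 0.07 0.096
0.6 0.14 10 0.09 0.094
0.6 0.18 36 0.088 0.096
0.6 0.2 19 0.089 0.095
0.62 0.12 26 0.071 0.096
0.62 0.18 47 0.071 0.095
0.64 0.1 46 0.07 0.131
0.64 0.12 47 0.101 0.13
0.64 0.14 27 0.124 0.13
0.64 0.16 31 0.072 0.129
0.64 0.18 24 0.099 0.128
0.66 0.1 43 0.072 0.127
0.66 0.12 220 0.07 0.131
0.66 0.14 66 0.073 0.129
0.66 0.16 70 0.07 0.
[... 874 characters left out ...]
88 0.095
0.6 0.18 37 0.07 0.096
0.6 0.2 16 0.084 0.096
0.6 0.24 35 0.07 0.095
0.6 0.26 17 0.086 0.095
0.6 0.28 10 0.073 0.095
0.6 0.3 33 0.071 0.096
0.6 0.32 14 0.072 0.097
0.62 0.12 15 0.072 0.092
0.62 0.18 15 0.074 0.108
0.62 0.2 8 0.085 0.093
0.62 0.24 15 0.078 0.097
0.62 0.26 9 0.087 0.095
0.62 0.3 22 0.071 0.101
0.62 0.32 9 0.088 0.095
0.64 0.1 51 0.071 0.128
0.64 0.12 22 0.07 0.129
0.64 0.16 14 0.07 0.108
0.64 0.18 44 0.071 0.122
0.64 0.2 7 0.078 0.111
0.64 0.22 18 0.072 0.103
0.64 0.24 48 0.071 0.13
0.64 0.26 7 0.07 0.126
0.64 0.28 14 0.072 0.13
0.64 0.3 57 0.07 0.128
0.66 0.1 19 0.072 0.128
0.66 0.12 25 0.079 0.131
0.66 0.28 25 0.07 0.131
0.66 0.3 28 0.081 0.13
0.66 0.32 12 0.12 0.13
```

View pics/cab.png

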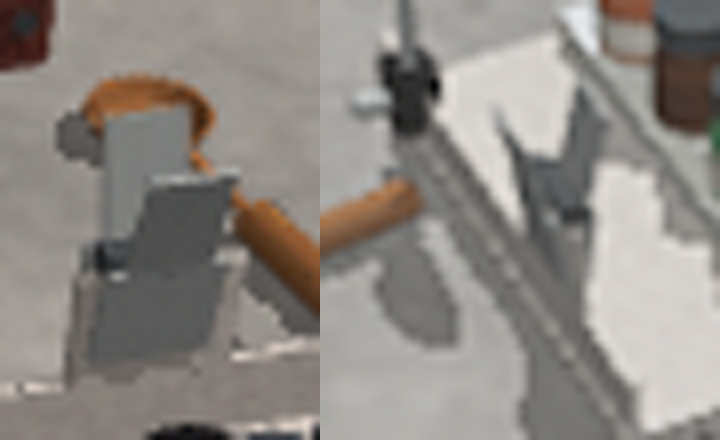

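View pics/w.png

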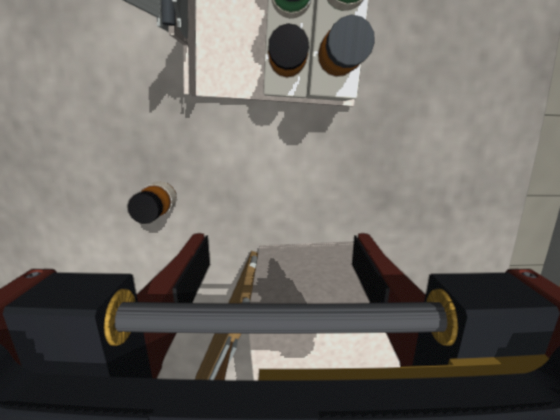

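The crops show the clip with its tails in a V (scene crop: near tail (148,140)/far tail (185,225), jaws (155,310) on the tab). The wrist view shows the door at (235,310), the jar at (150,203) and the clip's tails at the upper left (165,12). I'll fit the cupboard, door, lip and clip next.

```bash
python3 - <<'E'
from h import *
f=np.load('first.npz')
P=np.vstack([f['a'].reshape(-1,3),f['b'].reshape(-1,3)]);P=P[~np.isnan(P[:,0])]
src=np.r_[np.zeros(f['a'][...,0].size),np.ones(f['b'][...,0].size)][~np.isnan(np.r_[f['a'][...,0].ravel(),f['b'][...,0].ravel()])]
def sel(x0,x1,y0,y1,z0,z1,s=None):
    m=(P[:,0]>x0)&(P[:,0]<x1)&(P[:,1]>y0)&(P[:,1]<y1)&(P[:,2]>z0)&(P[:,2]<z1)
    if s is not None:m&=src==s
    return P[m]
def line(Q,n):
    l=cv2.fitLine((Q[:,:2]*1000).astype(np.float32),cv2.DIST_HUBER,0,.01,.01).ravel()
    print(n,len(Q),'dir deg',np.degrees(np.arctan2(l[1],l[0])).round(2),'pt',l[2:].round(1));return l
Q=sel(.65,.8,-.4,0,.02,.14,0);H,e=np.histogram(Q[:,0],np.arange(.65,.8,.005));print(H)
xb=e[H.argmax()];line(Q[abs(Q[:,0]-xb-.003)<.012],'back')
for s in(0,1):
    Q=sel(.5,.8,-.4,0,.156,.165,s)
    # per-y front edge, excluding brown handled via x>hinge
    ys=np.arange(-.34,-.12,.01); E=[];B=[]
    for y in ys:
        q=Q[(abs(Q[:,1]-y)<.005)&(Q[:,0]>.555)]
        if len(q)>5:E.append([np.percentile(q[:,0],2),y,0]);B.append([np.percentile(q[:,0],98),y,0])
    line(np.array(E),'front');line(np.array(B),'backtop');print(np.percentile(Q[Q[:,0]>.56][:,1],[.5,99.5]))
    T=sel(.44,.57,-.345,-.1,.148,.157,s);
    d=np.array([-.4067,-.9135]);n=np.array([.9135,-.4067])
    t=T[:,:2]@d;o=T[:,:2]@n;T=T[abs(o-np.median(o))<.012]
    line(T,'doortop');t=T[:,:2]@d;print('t range',t.min(),t.max(),'off',np.median(T[:,:2]@n))
    C=sel(.5,.57,-.23,-.12,.17,.2,s);line(C,'cardface')
    L=sel(.45,.56,.02,.4,.036,.046,s);H,e=np.histogram(L[:,0],np.arange(.45,.56,.005));print(H)
    x=e[H.argmax()];line(L[abs(L[:,0]-x-.0025)<.012],'lip')
    C=sel(.45,.56,.12,.24,.07,.145,s)
    for z0 in np.arange(.075,.14,.01):
        c=C[abs(C[:,2]-z0)<.005]
        if len(c)>3:print(round(z0,3),len(c),c[:,:2].min(0).round(4),c[:,:2].max(0).round(4),c[:,:2].mean(0).round(4))
E
```

```text
[   7    8   12    7   10    8   10   11   10    9    9   13    7  445
 1783 1958  593    0    0    0    0    0    0    0    0    0    0    0
    0    0]
back 4774 dir deg -87.26 pt [ 725.3 -229.2]
front 23 dir deg -87.29 pt [ 579.5 -229. ]
backtop 23 dir deg -87.11 pt [ 726. -231.]
[-0.35686106 -0.09830749]
doortop 361 dir deg 66.03 pt [ 515.2 -227.8]
t range -0.12245310576684307 0.11717942438872153 off 0.56327060538019
cardface 419 dir deg 66.52 pt [ 535.  -174.7]
[ 0  0  0  0  0  1  4  1  8 68 75 63 42 19  3  0  0  0  0  0  0  0]
lip 253 dir deg 86.54 pt [504. 220.]
0.075 60 [0.4959 0.151 ] [0.5108 0.2113] [0.5052 0.1774]
0.085 64 [0.4871 0.1514] [0.5129 0.2112] [0.5051 0.1745]
0.095 55 [0.4852 0.1559] [0.5149 0.1995] [0.5023 0.1719]
0.105 50 [0.4811 0.1625] [0.5176 0.1925] [0.5032 0.1748]
0.115 62 [0.4779 0.1633] [0.5189 0.1942] [0.4993 0.178 ]
0.125 69 [0.4772 0.1611] [0.5207 0.1958] [0.4967 0.1785]
0.135 49 [0.4755 0.1638] [0.5226 0.1941] [0.499  0.1789]
front 23 dir deg -87.53 pt [ 577.5 -237.3]
backtop 23 dir deg -87.51 pt [ 722.3 -232.9]
[-0.35841735 -0.09928743]
doortop 194 dir deg 67.56 pt [ 498.7 -252.4]
t range -0.13592925800790903 0.11985922074854775 off 0.5583969695999842
cardface 69 dir deg 66.57 pt [ 526.9 -188.7]
[ 0  0  0  0  0  0  4  3 10 33 24 17  7  1  0  0  0  0  0  0  0  0]
lip 86 dir deg 87.43 pt [500.2 212.1]
0.075 15 [0.4901 0.1492] [0.5067 0.1988] [0.495  0.1684]
0.085 34 [0.4886 0.1484] [0.5104 0.2016] [0.4981 0.1684]
0.095 41 [0.4868 0.154 ] [0.5134 0.1984] [0.5004 0.1731]
0.105 20 [0.485  0.1605] [0.5139 0.192 ] [0.5021 0.1755]
0.115 25 [0.4816 0.1587] [0.5204 0.1937] [0.5068 0.1761]
0.125 19 [0.4794 0.1616] [0.5233 0.1915] [0.5062 0.1735]
0.135 17 [0.4781 0.162 ] [0.5228 0.1909] [0.5053 0.1777]
```

```bash
cat >> h.py <<'E'
yawc=np.radians(2.7);O=np.array([.576,-.2315,0])
Rc=R.from_euler('z',yawc).as_matrix()
def cup(x,y,z): return O+Rc@np.array([x,y,z])
DOWN=R.from_quat([.70710678,.70710678,0,0])   # tool y = world x, z down
def down(yaw): return quat(R.from_euler('z',yaw)*DOWN)
E
python3 - <<'E'
from h import *
q=down(yawc)
close()
move_to(cup(-.17,-.065,.25),q)
move_l(cup(-.17,-.065,.123),.2)
f0=state()['ft_force'];print(f0,state()['time'])
move_l(cup(-.05,-.08,.123),.08)
print(state()['ft_force']-f0)
for x in np.arange(-.046,-.017,.003):
    move_l(cup(x,-.085,.123),.04)
    s=state();f=Rc.T@(s['ft_force']-f0);print(x.round(3),(Rc.T@(s['ee_pos']-O)).round(4),f.round(1),round(s['time'],2))
    if f[0]<-12:break
b=cam('side','b2.png')
move_l(cup(-.09,-.085,.123),.15)
move_l(cup(-.09,-.085,.25),.25)
a=cam('scene','a2.png');b=cam('side')
np.savez('second.npz',a=cloud(a),b=cloud(b),fa=a['frame'],fb=b['frame'])
print(state()['time'])
E
```

```text
[ 0.07735366 -0.17789348  0.06518393] 3.625
[-0.52227657  0.18323746  0.04130501]
-0.046 [-0.046  -0.0853  0.123 ] [ 0.4  0.  -0.5] 5.59
-0.043 [-0.0428 -0.0849  0.123 ] [-0.   0.1  0.5] 5.84
-0.04 [-0.0398 -0.0849  0.123 ] [-1.  -0.3 -0.4] 6.09
-0.037 [-0.0368 -0.0849  0.123 ] [ 0.3  0.1 -0.3] 6.34
-0.034 [-0.0339 -0.085   0.123 ] [ 0.1 -0.1 -0.2] 6.59
-0.031 [-0.0309 -0.085   0.123 ] [-0.3  0.4 -0.7] 6.84
-0.028 [-0.0278 -0.085   0.123 ] [-0.1 -0.3 -1.1] 7.09
-0.025 [-0.0248 -0.085   0.123 ] [-0.7 -0.6  0.2] 7.34
-0.022 [-0.0236 -0.0851  0.123 ] [-7.4  1.   2.5] 7.59
-0.019 [-0.0235 -0.085   0.123 ] [-19.4   4.1   6.4] 7.84
9.275
```

View pics/a2.png

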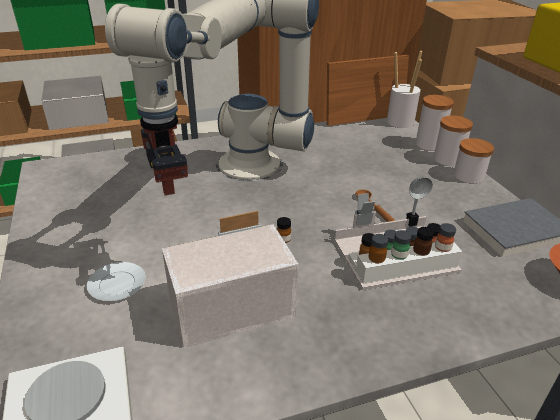

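Door is shut (card at (239,221), parallel to and just ahead of the cupboard front). Next: measure the card, then look at the clip from above with the wrist camera.

```bash
python3 - <<'E'
from h import *
f=np.load('second.npz')
for k in 'ab':
    P=f[k];hsv=cv2.cvtColor(f['f'+k],cv2.COLOR_BGR2HSV);br=(hsv[...,0]<25)&(hsv[...,1]>70)
    m=br&(P[...,0]>.53)&(P[...,0]<.61)&(P[...,1]>-.25)&(P[...,1]<-.1)
    L=(P[m]-O)@Rc
    C=L[(L[:,2]>.17)&(L[:,2]<.208)]
    print(k,len(C),'card face x',np.median(C[:,0]),'y',np.percentile(C[:,1],[1,99]),'ztop',np.percentile(C[:,2],99))
    print('slope',np.polyfit(C[:,1],C[:,0],1))
    for z in (.175,.185,.195,.202):
        c=C[abs(C[:,2]-z)<.004];print(z,len(c),np.percentile(c[:,0],[5,50,95]).round(4) if len(c) else '')
gripper_open()
y=np.radians(-3)
move_to([.50,.098,.25],down(y))
hold(.2)
w=cam('wrist','w2.png');np.savez('w2.npz',P=cloud(w),F=w['frame'],K=w['camera_matrix'],k=w['k1'],V=w['view'])
print(state()['time'],state()['ee_pos'],np.linalg.inv(w['view'])[:3,3])
E
```

```text
a 488 card face x -0.005295985652226035 y [0.00634209 0.0936351 ] ztop 0.20431259723030112
slope [-0.00045951 -0.00524267]
0.175 114 [-0.0076 -0.0049 -0.0023]
0.185 108 [-0.0077 -0.0054 -0.0026]
0.195 111 [-0.0077 -0.0053 -0.0029]
0.202 96 [-0.0085 -0.0055 -0.0034]
b 24 card face x -0.007388956917480023 y [0.07402106 0.09545821] ztop 0.20466847573951763
slope [ 0.16786409 -0.02185748]
0.175 3 [-0.0073 -0.0063 -0.0063]
0.185 6 [-0.0086 -0.0077 -0.0048]
0.195 10 [-0.01   -0.0079 -0.0052]
0.202 5 [-0.0105 -0.0085 -0.006 ]
12.45 [0.50022389 0.09730115 0.24990175] [0.50520661 0.17625551 0.40352197]
```

View pics/w2.png

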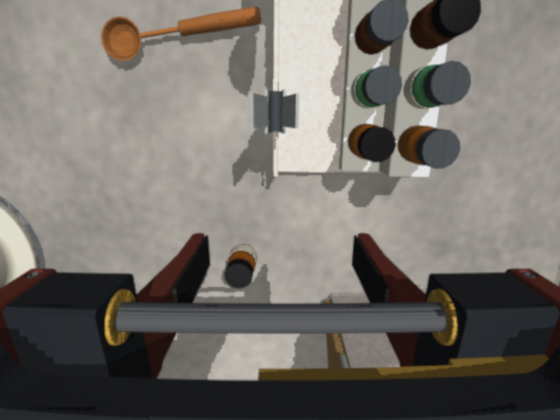

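Wrist view: the clip is at (276,111), tails spanning columns 253–299, aligned with the lip along column 277. It has clear room for the fingers, and the jars are well to the right.

```bash
python3 - <<'E'
from h import *
f=np.load('w2.npz');P=f['P'];F=f['F'];hsv=cv2.cvtColor(F,cv2.COLOR_BGR2HSV)
Rr=R.from_euler('z',np.radians(-3)).as_matrix()
q=P[80:140,240:310];m=(q[...,2]>.088)&(q[...,2]<.16)
Q=q[m];print(len(Q))
hi=Q[Q[:,2]>.105];Q0=hi.mean(0);print('tails mean',Q0)
for z in np.arange(.095,.14,.01):
    c=Q[abs(Q[:,2]-z)<.005]@Rr
    if len(c)<5: continue
    print(z.round(3),len(c),np.percentile(c[:,:2],2,axis=0).round(4),np.percentile(c[:,:2],98,axis=0).round(4))
r=cv2.minAreaRect((hi[:,:2]*1000).astype(np.float32));print(r)
L=q[(q[...,2]>.1)]
# lip line
q=P[60:175,255:300];m=(q[...,2]>.034)&(q[...,2]<.05);l=cv2.fitLine((q[m][:,:2]*1000).astype(np.float32),cv2.DIST_HUBER,0,.01,.01).ravel();print(m.sum(),np.degrees(np.arctan2(l[1],l[0])),l[2:])
print('tabframe of tails mean',Rr.T@Q0)
# tails: separate fits
h2=hi@Rr;c=np.median(h2[:,0])
for s in(h2[h2[:,0]<c-.005],h2[h2[:,0]>c+.005]): print(len(s),s.mean(0),np.polyfit(s[:,2],s[:,0],1), np.polyfit(s[:,1],s[:,0],1))
E
```

```text
1723
tails mean [0.49928595 0.18203821 0.12413421]
0.095 722 [0.4799 0.1886] [0.4998 0.2281]
0.105 193 [0.4773 0.193 ] [0.502  0.2224]
0.115 212 [0.4746 0.1932] [0.5046 0.2224]
0.125 224 [0.4722 0.1936] [0.5071 0.2224]
0.135 352 [0.4683 0.193 ] [0.5113 0.2228]
((499.9602966308594, 182.0781707763672), (30.295909881591797, 43.316585540771484), 86.75666046142578)
222 86.34616 [498.98956 162.25226]
tabframe of tails mean [0.48907455 0.20791934 0.12413421]
212 [0.47061267 0.20803912 0.13264709] [-0.4357814  0.5284178] [0.02331515 0.46576221]
417 [0.50655823 0.20770499 0.12435058] [0.30097596 0.4691317 ] [0.00849089 0.50479463]
```

```bash
python3 - <<'E'
from h import *
q=down(np.radians(-3.3))
move_to([.4998,.180,.20],q)
move_l([.4998,.180,.110],.12)
s=state();print(s['ee_pos'],s['ft_force'])
close();hold(.2)
s=state();print(s['finger_gap'],s['finger_force'],s['ft_force'],s['ee_pos'],s['time'])
a=cam('side','b3.png');w=cam('scene','a3.png')
h=[im['frame'][v0:v0+90,u0:u0+80] for im,u0,v0 in((w,325,155),(a,205,120))]
cv2.imwrite('pics/ab3.png',cv2.resize(np.hstack(h),None,fx=5,fy=5,interpolation=cv2.INTER_CUBIC))
E
```

```text
[0.50035325 0.1799993  0.11110355] [ 0.2335886   0.78570287 -0.31264807]
0.020499387032006485 30.003385841846466 [-3.01374882 -0.25930802  8.40058669] [0.50026954 0.18030844 0.11228239] 15.0583
```

View pics/ab3.png

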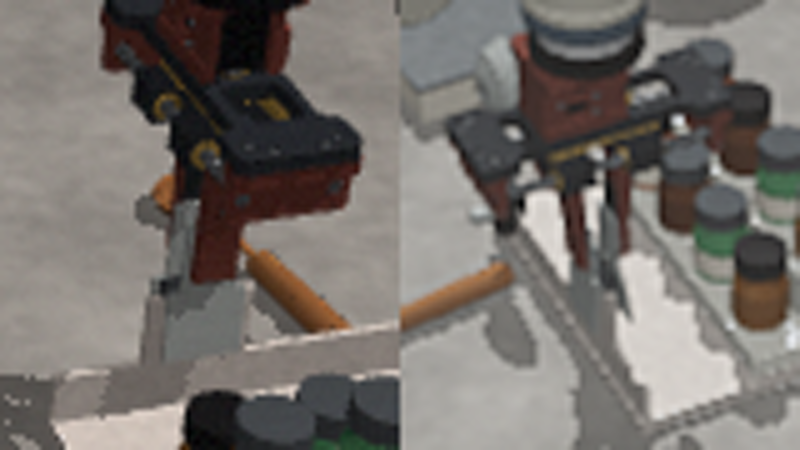

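Clip is squeezed to its open stop (gap 20.5 mm, pads on the tails in both crops). Lifting and going to hover above the card.

```bash
python3 - <<'E'
from h import *
p=state()['ee_pos']
move_l([p[0],p[1],.20],.1)
s=state();print(s['finger_gap'],s['ft_force'],s['time'])
move_l([p[0],p[1],.30],.2)
q=down(yawc);t=cup(-.0065,.050,.30);print(t)
move_to(t,q);hold(.2)
s=state();print(s['finger_gap'],s['ee_pos'],s['ft_force'],s['time'])
a=cam('scene');b=cam('side')
np.savez('third.npz',a=cloud(a),b=cloud(b),fa=a['frame'],fb=b['frame'])
def px(im,p):
    c=im['view']@np.r_[p,1];sl=np.array([c[0],-c[1]])/-c[2];sl*=1+float(im['k1'])*(sl@sl)
    return (im['camera_matrix']@np.r_[sl,1])[:2]
h=[]
for im in(a,b):
    u,v=px(im,cup(-.0065,.05,.235)).astype(int);print(u,v);h.append(im['frame'][v-38:v+38,u-38:u+38])
cv2.imwrite('pics/ab4.png',cv2.resize(np.hstack(h),None,fx=5,fy=5,interpolation=cv2.INTER_CUBIC))
for n,im in(('a',a),('b',b)):
    P=cloud(im);hsv=cv2.cvtColor(im['frame'],cv2.COLOR_BGR2HSV)
    L=(P-O)@Rc;m=(abs(L[...,0])<.06)&(abs(L[...,1]-.05)<.06)&(L[...,2]>.208)&(L[...,2]<.30)
    for z in np.arange(.21,.30,.008):
        c=L[m&(abs(L[...,2]-z)<.004)]
        if len(c)>2:print(n,z.round(3),len(c),np.percentile(c[:,0],[3,50,97]).round(4),np.percentile(c[:,1],[3,50,97]).round(4))
    print('minz',np.sort(L[m][:,2])[:6].round(4))
E
```

```text
0.0204761022591343 [ 0.08653475 -0.6867173  -0.41488337] 16.2083
[ 0.56715189 -0.1818617   0.3       ]
0.021064092964091848 [ 0.56740369 -0.18069766  0.30025739] [-0.10614298  0.69737947  0.11722764] 18.4333
237 202
324 197
a 0.242 36 [-0.0201  0.0073  0.0104] [0.0283 0.0457 0.0702]
a 0.25 73 [-0.0185  0.0079  0.0116] [0.0289 0.0467 0.0712]
a 0.258 72 [-0.018   0.0072  0.0099] [0.0288 0.0492 0.0719]
a 0.266 74 [-0.0158  0.0058  0.01  ] [0.0286 0.0477 0.0694]
a 0.274 70 [-0.0133  0.0049  0.0076] [0.0289 0.0472 0.0703]
a 0.282 88 [-0.0149  0.0042  0.0075] [0.0291 0.0443 0.0697]
a 0.29 34 [-0.0176  0.004   0.0082] [0.0332 0.039  0.0646]
a 0.298 37 [-0.0152  0.0117  0.0157] [0.0356 0.0422 0.0643]
minz [0.2403 0.2404 0.241  0.2412 0.2417 0.2422]
b 0.242 26 [-0.0209 -0.0176  0.0082] [0.0292 0.0436 0.067 ]
b 0.25 36 [-0.0219 -0.0188  0.0077] [0.0266 0.0423 0.0683]
b 0.258 37 [-0.0209 -0.0177  0.0057] [0.0266 0.0402 0.0698]
b 0.266 31 [-0.0198 -0.0168  0.0058] [0.0286 0.0409 0.069 ]
b 0.274 34 [-0.0191 -0.0164  0.0032] [0.0276 0.0451 0.0674]
b 0.282 54 [-0.0176 -0.007   0.0045] [0.0267 0.0365 0.0672]
b 0.29 17 [-0.0191  0.0014  0.005 ] [0.0302 0.0379 0.0508]
b 0.298 28 [-0.0257 -0.0174  0.0112] [0.034  0.0389 0.0575]
minz [0.2388 0.2397 0.2406 0.2407 0.2409 0.2412]
```

View pics/ab4.png

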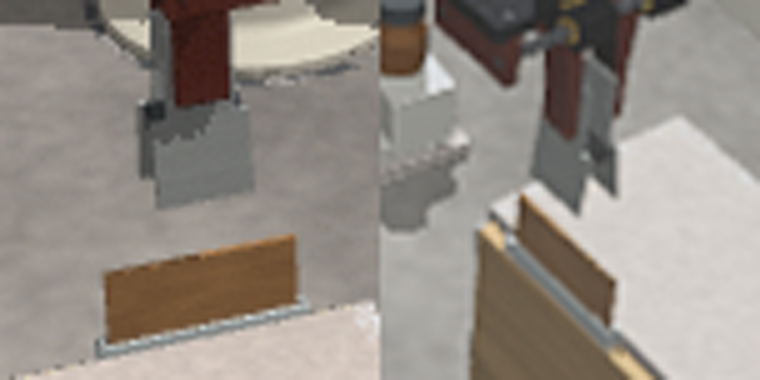

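Clip is gripped upright, fully open (left crop: jaws at (203,155) above card (200,285)). The jaws are centred along the card, with about 1 mm offset across it, so I'll correct that and lower to about 24 mm deep.

```bash
python3 - <<'E'
from h import *
q=down(yawc)
move_l(cup(-.0073,.0505,.30),.05,q);f0=state()['ft_force']
move_l(cup(-.0073,.0505,.238),.06);hold(.3)
s=state();print(s['finger_gap'],Rc.T@(s['ee_pos']-O),s['ft_force']-f0,s['time'])
a=cam('scene');b=cam('side')
h=[im['frame'][v-38:v+38,u-38:u+38] for im,u,v in((a,237,215),(b,324,210))]
cv2.imwrite('pics/ab5.png',cv2.resize(np.hstack(h),None,fx=5,fy=5,interpolation=cv2.INTER_CUBIC))
for n,im in(('a',a),('b',b)):
    L=(cloud(im)-O)@Rc;hsv=cv2.cvtColor(im['frame'],cv2.COLOR_BGR2HSV);br=(hsv[...,0]<25)&(hsv[...,1]>70)
    m=(abs(L[...,0])<.04)&(abs(L[...,1]-.05)<.05)&(L[...,2]>.17)&(L[...,2]<.235)
    for nm,k in(('card',br),('clip',~br)):
        c=L[m&k&(L[...,2]<.207)] 
        print(n,nm,len(c),np.percentile(c[:,0],[3,25,50,75,97]).round(4),np.percentile(c[:,1],[3,97]).round(4),np.percentile(c[:,2],[1,99]).round(4))
E
```

```text
0.02087119713731686 [-0.00720281  0.0504764   0.2382175 ] [ 0.8569888   0.5064566  -0.06957969] 20.2667
a card 240 [-0.0087 -0.0066 -0.0056 -0.0042 -0.0024] [0.0067 0.0935] [0.1701 0.2039]
a clip 214 [-0.0129  0.0046  0.0059  0.0071  0.0094] [0.0279 0.0702] [0.1797 0.2066]
b card 75 [-0.0101 -0.0082 -0.0069 -0.0061 -0.0034] [0.009  0.0932] [0.1702 0.2038]
b clip 126 [-0.0224 -0.0205 -0.0189 -0.0095  0.0048] [0.0065 0.0866] [0.1722 0.2069]
```

View pics/ab5.png

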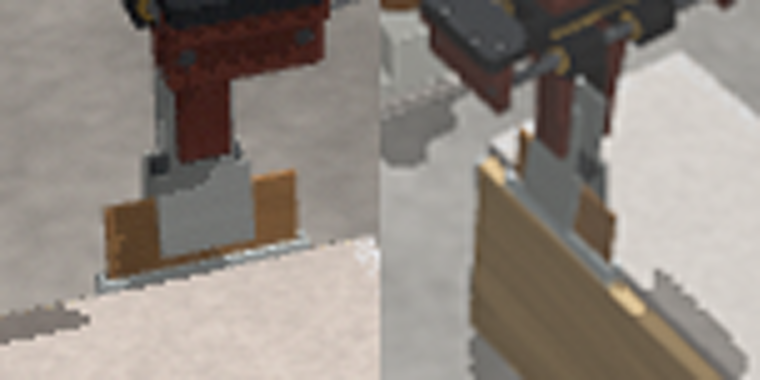

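The jaws straddle the middle of the card about 24 mm down, with about 10 mm clear on each side. The clip is still fully open and there is no contact force.

```bash
python3 -c "
from bench import *
print(job_done())"
```

```text
the job is handed in; nothing more can be done
None
```

The door is pushed shut against its stop, and the arm is holding the clip fully open over the middle of the card, jaws about 24 mm down with roughly 10 mm clear on each side; the job was handed in at about 20 s.

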